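# Close the measuring instrument and start it

## Task

With the fingertips, push the instrument's open specimen tray fully in without touching the specimen or tipping it over, then push the sliding clear cover fully shut over it by its rib. Once both are shut, press the larger key of the control box right down, let it come up again and move clear; leave the smaller key and the other things on the bench alone.

Things in the scene. Friction and masses are not known exactly. Their poses are not given: they have to be found in the camera images.
- instrument: Fixed low grey bench instrument, 180 (x) x 260 (y) x 75 mm high, origin at the centre of its underside on the bench; x points from its front to its back (away from the robot at yaw 0), y to its left. An open-topped well (x -90 to 30, y 0 to 110 mm) at its left front takes the specimen tray; the flat deck right of it (y -130 to 0, z 75 mm) is where the clear cover is parked.
- tray (a joint): Opening of the specimen tray in m: 0 fully in, its front flush with the instrument's front; 0.095 fully out towards the instrument's -x. A plain aluminium drawer without handle; starts 0.05 to 0.085 open, slides with about 2 N of friction plus slight damping (6 N s/m), and stays where it is left. It stops hard at 0.
- tray_front (a point): Middle of the top edge of the tray's front panel, on its outer (-x) face, 75 mm above the bench; moves with the tray; axes as the instrument's. The panel is flat, 104 mm wide (y), 8 mm thick, and reaches from 14 to 75 mm above the bench; push it towards +x of the instrument.
- tray_floor (a point): Centre of the tray's inner floor, 19 mm above the bench, moves with the tray; axes as the instrument's. The floor is about 100 x 92 mm within side and back rims 11 mm high.
- cover (a joint): Opening of the sliding cover in m: 0 fully shut over the well, 0.11 fully open towards the instrument's -y (right). Clear plastic sheet with a grey plastic frame; starts 0.05 to 0.10 open, about 1.5 N of friction plus slight damping (6 N s/m), stays where it is left. It stops hard at 0.
- cover_rib (a point): Middle of the top edge of the cover's upright grey rib, on its outer right (-y) face, 111 mm above the bench; moves with the cover; axes as the instrument's. The rib stands across the cover's right end: 138 mm long (x), 12 mm thick, its -y face flat from 77 to 111 mm above the bench, i.e. 36 mm above the deck it slides over; push it towards +y of the instrument. The rest of the cover is 85 mm high at most.
- specimen: Bare steel cylinder, 26 mm diameter, 30 mm high, about 40 to 85 g, standing loose on the tray's floor; origin at the centre of its underside, z along its axis.
- control_box: Fixed grey plastic box 90 (x) x 120 (y) x 40 mm high, left or right of the instrument; origin at the centre of its underside. Two white keys on top: the larger (36 mm diameter) at y +28 mm, the smaller (18 mm diameter) at y -34 mm.
- start_key (a joint): Travel of the larger key in m: 0 up, 0.006 right down; it springs back; 5 N pushes it fully down. Pressed counts from 0.004.
- start_key_top (a point): Centre of the top face of the larger, 36 mm round key; it is pressed straight down and moves with the key.
- small_key (a joint): Travel of the smaller key in m, 0 up; it is to be left alone.
- small_key_top (a point): Centre of the top face of the smaller, 18 mm round key.
- parts_tray: Bystander: loose white open plastic tray 100 x 120 x 28 mm, on the other side of the instrument from the control box; origin at the centre of its underside.
- spare: Bystander: spare steel cylinder, 26 mm diameter, 30 mm high, standing in the parts tray; origin at the centre of its underside.
- jar: Bystander: amber jar, 56 mm diameter, 75 mm high; origin at the centre of its underside.
- weight: Bystander: brass weight, 44 mm diameter, 62 mm high with a knob; origin at the centre of its underside.

How it is judged:
By the outcome, as a careful person would: the job done as asked, in the order asked, and still so for the second after the job is handed in, with the robot touching nothing.
It also fails if it takes over 58 s, if anything falls off the work surface, if the arm or the gripper's body presses on something with over 40 N, if the wrist force passes 120 N, or if a joint passes its speed limit or range.

## Robot

A 6-joint arm with a two-finger parallel gripper is mounted at the origin on the work surface. World frame = base frame: x ahead of the robot, y to its left, z up, the work surface at z = 0. Lengths are in mm, angles in rad, forces in N, time in s.
With the tool pointing down it reaches from about 325 to 775 mm from the base axis. Payload 5.5 kg.
Tool frame: the origin (TCP) lies on the front face of the gripper's body, between the roots of the fingers; the fingertips stand 73 mm ahead of it and the grasp point (between the pads) lies 54 mm ahead of it; z points along the fingers, y is the line along which they close (so a half turn about z gives the same grasp; the last joint's range is limited). The gripper opens to 85 mm and grips with 20 to 120 N. Pads are 22 mm wide; open, the fingers measure 114 mm over their backs; the gripper's body (76 mm by 85 mm) begins 54 mm behind the grasp point. The pads swing forward as they close: fully open they stand 13 mm farther back than shut.
Start: joints at [-1.263, 0.091, 1.231, -0, 1.82, -0.057], TCP at [214.058, -560.532, 303.875] pointing down, gripper open.
Joint ranges: [-2.87, 2.87], [-0.86, 2.18], [0.17, 2.46], [-1.51, 4.65], [0.06, 2.69], [-2.65, 2.65]. Speed limits (rad/s): [2.57, 2.57, 3.01, 3.14, 3.14, 3.14].

## Interface

Orientations are given as a unit quaternion [w, x, y, z].
In Python, from plant import sensors, viewer, bot gives the robot as it stands. The module is installed in compiled form; this text tells all that it offers.
- The arm moves only by the tool send_rows, never from a script. Its argument "steps" is a list of rows, each a list of 7 numbers: the closure, from 0 (fully open) to 1 (shut), then the shift along the tool's x, y, z in mm, then the turn, a rotation vector about the tool's x, y, z in degrees. In form: [[jaw, tx, ty, tz, wx, wy, wz], ...]. A call has 1 to 12 rows; each row shifts and turns the commanded pose from where the row before left it, along the tool's axes as they then stand; what a row does not reach is not made up. A row lasts 1/12 s, in which the tool goes at most 41.7 mm and 7.16 degrees, less where a joint would pass 70% of its speed; a pose out of reach is approached as far as the arm can. A call with a gripper value outside its range is refused whole. The fingers move at their own pace and stop on an object; the grip force is fixed at half the most. Time passes only in rows, so rows that do not move let the fingers close. It gives the time, the measured TCP pose, the force, the opening and the grip force at its end, in the units of the state.
- sensors.sense(): the state, without advancing time (a new reading comes with each control period).
- viewer.read_camera(name): name is "scene" or "top" or "wrist"; returns the picture (480x640x3 uint8, red, green, blue); there is no depth.
- viewer.camera_model(name): a dict with "fx", "fy", "cx", "cy" (pixels), "k1" (the pictures are not rectified: a ray, as slopes to the right and down, at radius r is drawn at 1 + k1 r^2 times it, then the intrinsics apply), "extrinsics" (4x4, takes a point from camera to world coordinates); the wrist camera has in their place "hand_eye" (4x4, takes a point from camera to tool coordinates, whose origin is the TCP and whose axes are the flange's). Camera axes: x right, y down, z forward; pixel columns grow to the right and rows downward; lengths in mm; the calibration is good to about 2 mm. A picture is of the moment at which its call begins: read the wrist's pose just before it. camera_model takes no time and is no camera call.
- bot.job_done(): hands the job in; it is judged then, once.
The state is a dict: "t": time; "qpos": joint angles; "joint_vel": joint speeds; "tau": joint torques, N m; "eef_pos": TCP position; "orientation": TCP orientation; "force": force on the tool from outside, world axes, zero at the start; "torque": the same for the moment, N m; "finger_gap": opening from 0.0 (shut) to 1.0 (fully open); "gripper_force": force on a finger pad.
Only numpy, scipy, OpenCV 4.12 (cv2) and the standard library are available. Lean on these libraries where they do the work, as an engineer would, in place of code of your own. Each camera call takes 0.05 s, during which the arm holds its last target. There are 200 camera calls.

## Working session

There is one attempt and no reset: what is moved stays moved. The work goes in short steps, Python scripts to look and compute and a tool call to move; the robot and the scene stay as the last step left them, time stands still between calls to the robot, and variables do not carry over. Pictures are saved under pics/ and viewed, at most 10 in all, crops included, and the job is handed in when it is done.

Besides the shell and the picture viewer there is one more tool, called after "Request:" as name(argument=value, ...), one argument or row to a line, values as JSON. send_rows: Moves the arm, as the interface text tells. Its arguments: {"type":"object","properties":{"steps":{"type":"array"}},"required":["steps"]}

```bash
mkdir -p pics; python3 - <<'E'
from plant import sensors, viewer, bot
import cv2, numpy as np
np.set_printoptions(precision=4,suppress=True)
s=sensors.sense(); print({k:np.round(v,3).tolist() for k,v in s.items()})
for n in ("scene","top"):
    im=viewer.read_camera(n); cv2.imwrite(f"pics/{n}0.png",im[:,:,::-1]); print(n,viewer.camera_model(n))
print(viewer.camera_model("wrist"))
E
```

```text
{'t': 0.0, 'qpos': [-1.263, 0.092, 1.232, -0.0, 1.82, -0.057], 'joint_vel': [-0.001, 0.001, 0.0, -0.001, -0.0, -0.002], 'tau': [-0.0, -45.873, -41.802, -0.0, 0.012, 0.0], 'eef_pos': [214.012, -560.385, 302.724], 'orientation': [-0.001, 0.983, 0.181, -0.0], 'force': [-0.028, -0.424, 0.901], 'torque': [0.006, -0.014, 0.018], 'gripper_force': 0.0, 'finger_gap': 1.001}
scene {'fx': 546.1373633575332, 'fy': 546.1373633575332, 'cx': 326.8497723071383, 'cy': 240.6124405618612, 'k1': -0.004914504984669288, 'extrinsics': array([[  -0.3831,    0.6626,   -0.6436, 1277.2042],
       [   0.9237,    0.281 ,   -0.2605,  265.3103],
       [   0.0083,   -0.6943,   -0.7197,  894.5486],
       [   0.    ,    0.    ,    0.    ,    1.    ]])}
top {'fx': 570.7342522864401, 'fy': 570.7342522864401, 'cx': 309.07195907784495, 'cy': 228.91502131298142, 'k1': -0.11137600292492988, 'extrinsics': array([[  -0.0032,   -0.9945,    0.105 ,  423.9831],
       [  -1.    ,    0.0031,   -0.0004,  -18.5158],
       [   0.0001,   -0.105 ,   -0.9945, 1451.8102],
       [   0.    ,    0.    ,    0.    ,    1.    ]])}
{'fx': 427.0382578038742, 'fy': 427.0382578038742, 'cx': 318.93627311296916, 'cy': 242.4061834347571, 'k1': -0.049148483261838016, 'hand_eye': array([[  0.0017,  -0.9489,  -0.3156,  81.8989],
       [  1.    ,   0.0013,   0.0014,   0.153 ],
       [ -0.0009,  -0.3156,   0.9489, -70.3923],
       [  0.    ,   0.    ,   0.    ,   1.    ]])}
```

View pics/scene0.png

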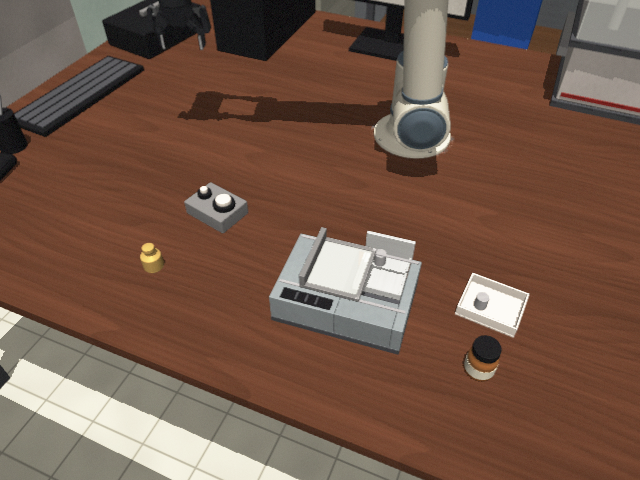

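View pics/top0.png

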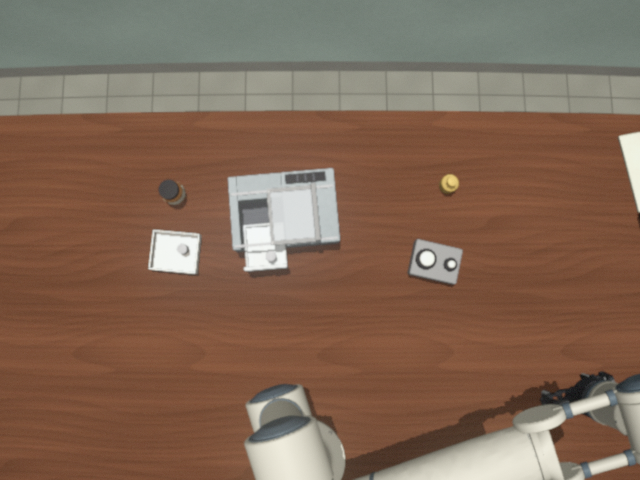

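The instrument lies at about (285,210) in the top view, with its front towards the robot. The tray is out at (266,260) with the specimen at (271,257), and the cover's rib is near (317,213). The control box is at (436,262), with its large key at (427,259) and small key at (451,264). The parts tray is at (175,252). I'll enlarge the instrument.

```bash
python3 - <<'E'
import cv2, numpy as np
t=cv2.imread("pics/top0.png"); s=cv2.imread("pics/scene0.png")
a=cv2.resize(t[160:280,220:350],None,fx=5,fy=5,interpolation=cv2.INTER_CUBIC)
cv2.imwrite("pics/topc.png",a)
cv2.imwrite("pics/scenec.png",cv2.resize(s[225:350,265:425],None,fx=4.8,fy=4.8,interpolation=cv2.INTER_CUBIC))
E
```

```text
(no output)
```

View pics/topc.png

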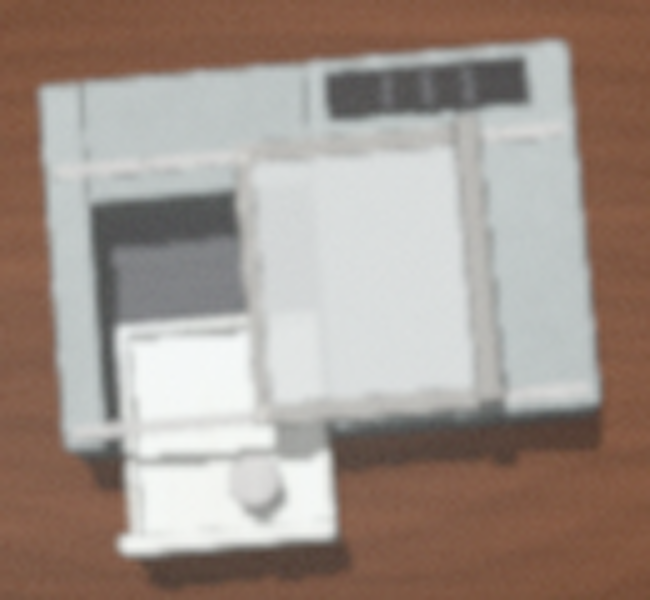

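View pics/scenec.png

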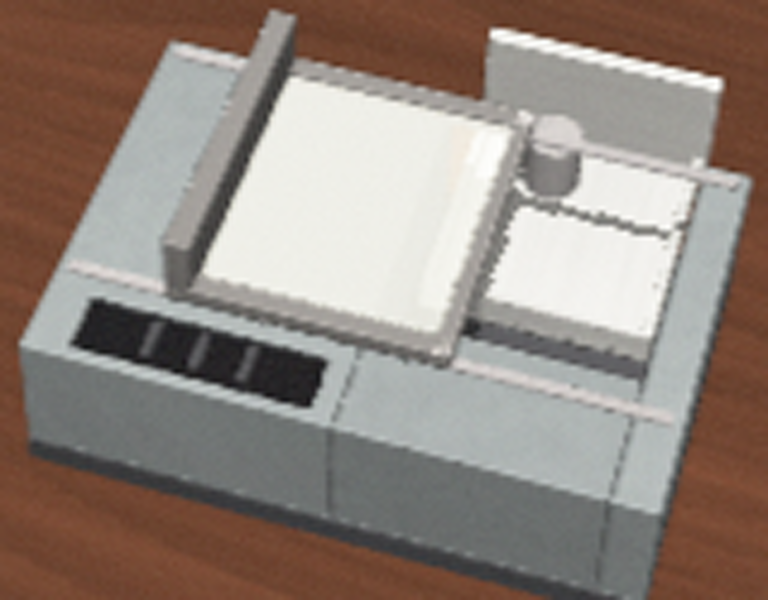

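The crops show the instrument's top corners at crop (42,88), (567,40), (600,408) and (65,450). The tray's front edge runs (120,555)–(335,540), the rib's outer face (480,108)–(505,400), and the specimen stands near the front panel. Next I'll measure these points.

```bash
cat > h.py <<'E'
import cv2, numpy as np
from plant import viewer
def ray(n,px,z):
    m=viewer.camera_model(n); K=np.array([[m['fx'],0,m['cx']],[0,m['fy'],m['cy']],[0,0,1]])
    d=cv2.undistortPoints(np.array(px,float).reshape(-1,1,2),K,np.array([m['k1'],0,0,0.]))[:,0]
    E=m['extrinsics']; w=np.c_[d,np.ones(len(d))]@E[:3,:3].T
    return E[:3,3]+w*((z-E[2,3])/w[:,2:])
E
python3 - <<'E'
from h import *
np.set_printoptions(precision=1,suppress=True)
c=lambda L:np.array(L,float)/5+[219.6,159.6]
d=lambda L:np.array(L,float)/4.8+[264.6,224.6]
q=ray("top",c([(42,88),(567,40),(600,408),(65,450)]),75); print("inst BL BR FR FL\n",q, [np.linalg.norm(q[i]-q[(i+1)%4]) for i in range(4)])
print("scene same BL? \n",ray("scene",d([(655,515),(20,345),(172,43),(750,178)]),75))
ctr=q.mean(0); 
ux=(q[0]+q[1]-q[2]-q[3]); yaw1=np.arctan2(ux[1],ux[0]); uy=q[0]+q[3]-q[1]-q[2]; yaw2=np.arctan2(-uy[0],uy[1]); yaw=(yaw1*180+yaw2*260)/440
print("ctr",ctr,"yaw",np.degrees([yaw1,yaw2,yaw]))
R=np.array([[np.cos(yaw),np.sin(yaw)],[-np.sin(yaw),np.cos(yaw)]])
loc=lambda p:(p[:,:2]-ctr[:2])@R.T
for nm,p in [("tray front top",ray("top",c([(120,555),(335,540)]),75)),("tray front scene (outer)",ray("scene",d([(490,30),(722,80)]),75)),
 ("rib top R edge",ray("top",c([(480,108),(505,400)]),111)),("rib scene",ray("scene",d([(165,240),(272,10)]),111)),
 ("spec top(z49)",ray("top",c([(256,477)]),49)),("spec scene",ray("scene",d([(556,135)]),49))]: print(nm,p[:,:2].tolist() and p[:,:2],"local",loc(p))
# keys
t=cv2.imread("pics/top0.png"); 
for n,f,roi in (("top",t,(400,230,470,295)),("scene",cv2.imread("pics/scene0.png"),(180,175,255,235))):
    x0,y0,x1,y1=roi; g=f[y0:y1,x0:x1]; m=(g.min(2)>190).astype('uint8')
    k,l,st,ce=cv2.connectedComponentsWithStats(m)
    for i in range(1,k):
        if st[i,4]>15: print(n,ce[i]+[x0,y0],st[i],ray(n,[ce[i]+[x0,y0]],48))
    if n=="top":
        hsv=cv2.cvtColor(g,cv2.COLOR_BGR2HSV); mm=((hsv[:,:,1]<60)&(hsv[:,:,2]>60)).astype('uint8'); mm=cv2.morphologyEx(mm,cv2.MORPH_CLOSE,np.ones((9,9)))
        cn=max(cv2.findContours(mm,0,2)[0],key=cv2.contourArea); b=cv2.boxPoints(cv2.minAreaRect(cn))+[x0,y0]; print("box",ray("top",b,40),ray("top",[b.mean(0)],40))
E
```

```text
inst BL BR FR FL
 [[697.8 179.7  75. ]
 [720.7 -78.4  75. ]
 [539.2 -92.9  75. ]
 [519.6 166.3  75. ]] [np.float64(259.08641175011553), np.float64(182.04426492522683), np.float64(259.9114109958612), np.float64(178.69411400179663)]
scene same BL? 
 [[702.8 178.9  75. ]
 [723.2 -76.3  75. ]
 [546.9 -90.6  75. ]
 [524.8 165.6  75. ]]
ctr [619.3  43.7  75. ] yaw [4.4 4.7 4.6]
tray front top [[468.7 139.2]
 [475.8  35.4]] local [[-142.4  107.3]
 [-143.7    3.2]]
tray front scene (outer) [[484.6  35.5]
 [474.2 138.8]] local [[-134.9    2.7]
 [-137.   106.5]]
rib top R edge [[680.  -35. ]
 [540.1 -46.2]] local [[ 54.1 -83.3]
 [-86.1 -83.2]]
rib scene [[678.9 -32.5]
 [544.4 -43.9]] local [[ 53.3 -80.7]
 [-81.7 -81.3]]
spec top(z49) [[507.8  75.3]] local [[-108.6   40.5]]
spec scene [[509.7  76.9]] local [[-106.6   41.9]]
top [426.8 258. ] [ 20  22  14  14 152] [[ 498.9 -309.8   48. ]]
top [451.2 263.6] [48 31  7  6 35] [[ 484.8 -370.8   48. ]]
box [[ 460.4 -260.2   40. ]
 [ 550.3 -282.9   40. ]
 [ 521.5 -405.4   40. ]
 [ 431.7 -381.9   40. ]] [[ 490.9 -332.4   40. ]]
scene [203.2 188.2] [20 11  7  6 30] [[ 475.2 -376.7   48. ]]
scene [222.6 198.7] [ 35  19  16  11 128] [[ 489.8 -315.7   48. ]]
```

Request:
send_rows(
  steps=[
    [1, 0, 0, 0, 0, 0, 5.4],
    [1, 0, 0, 0, 0, 0, 5.4],
    [1, 0, 0, 0, 0, 0, 5.5],
    [1, 11.5, -26, 0, 0, 0, 0],
    [1, 11.5, -26, 0, 0, 0, 0],
    [1, 11.5, -26, 0, 0, 0, 0],
    [1, 11.5, -26, 0, 0, 0, 0],
    [1, 11.5, -26, 0, 0, 0, 0],
    [1, 11.5, -26, 0, 0, 0, 0],
    [1, 11.5, -26, 0, 0, 0, 0],
    [1, 11.5, -26, 0, 0, 0, 0],
    [1, 11.5, -26, 0, 0, 0, 0],
  ],
)

```text
t: 1.1
eef_pos: [298.5, -317.6, 303.4]
orientation: [-0.0, 0.999, 0.04, -0.0]
force: [1.0, -0.1, 0.4]
finger_gap: 0.0
gripper_force: 0.0
```

Request:
send_rows(
  steps=[
    [1, 11.5, -26, 0, 0, 0, 0],
    [1, 11.5, -26, 0, 0, 0, 0],
    [1, 11.5, -26, 0, 0, 0, 0],
    [1, 11.5, -26, 0, 0, 0, 0],
    [1, 11.5, -26, 0, 0, 0, 0],
    [1, 11.5, -26, 0, 0, 0, 0],
    [1, 11.5, -26, 0, 0, 0, 0],
    [1, 11.5, -26, 0, 0, 0, 0],
    [1, 11.5, -26, 0, 0, 0, 0],
    [1, 11.5, -26, 0, 0, 0, 0],
    [1, 11.5, -26, 0, 0, 0, 0],
    [1, 11.5, -26, 0, 0, 0, 0],
  ],
)

```text
t: 2.1
eef_pos: [411.0, 4.5, 303.6]
orientation: [0.0, 0.999, 0.04, -0.0]
force: [0.1, -0.8, 0.4]
finger_gap: -0.0
gripper_force: 0.0
```

Request:
send_rows(
  steps=[
    [1, 11.5, -26, 0, 0, 0, 0],
    [1, 11.5, -26, 0, 0, 0, 0],
    [1, 12, -25.5, 0, 0, 0, 0],
    [1, 0, 0, 0, 0, 0, 0],
  ],
)

```text
t: 2.43
eef_pos: [440.2, 86.7, 302.8]
orientation: [-0.001, 0.999, 0.042, -0.001]
force: [0.4, 0.6, -1.1]
finger_gap: 0.0
gripper_force: 0.0
```

```bash
cat >> h.py <<'E'
from scipy.spatial.transform import Rotation as Ro
def rayw(s,px,z):
    m=viewer.camera_model("wrist"); K=np.array([[m['fx'],0,m['cx']],[0,m['fy'],m['cy']],[0,0,1]])
    T=np.eye(4); T[:3,:3]=Ro.from_quat(np.roll(s['orientation'],-1)).as_matrix(); T[:3,3]=s['eef_pos']
    E=T@m['hand_eye']
    d=cv2.undistortPoints(np.array(px,float).reshape(-1,1,2),K,np.array([m['k1'],0,0,0.]))[:,0]
    w=np.c_[d,np.ones(len(d))]@E[:3,:3].T
    return E[:3,3]+w*((z-E[2,3])/w[:,2:])
E
python3 - <<'E'
from h import *
from plant import sensors
import json
s=sensors.sense(); im=viewer.read_camera("wrist"); cv2.imwrite("pics/w1.png",im[:,:,::-1])
json.dump({k:np.array(s[k]).tolist() for k in('eef_pos','orientation')},open("w1.json","w")); print(s['eef_pos'],s['orientation'],s['t'])
E
```

```text
[440.20675616  86.74604565 302.80832725] [-9.00507491e-04  9.99103645e-01  4.23155562e-02 -6.99897614e-04] 2.4333
```

View pics/w1.png

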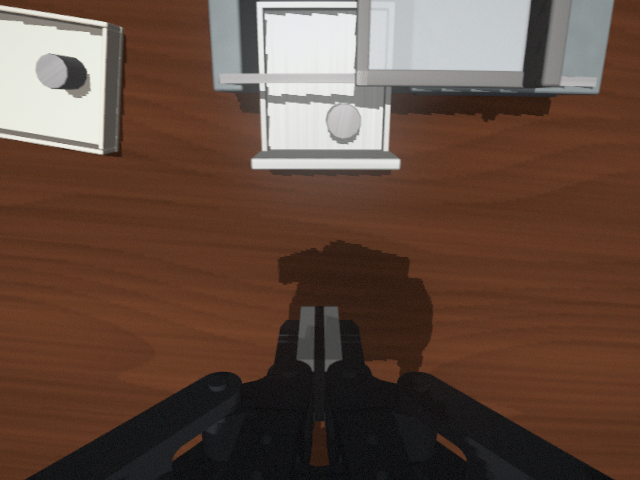

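The wrist view shows the tray's front top edge at (253,168)–(399,168), the specimen at (344,121), clear of the panel, and the instrument's front edge at row ~91. I'll check these against the first measurements.

```bash
python3 - <<'E'
from h import *
import json
np.set_printoptions(precision=1,suppress=True)
s=json.load(open("w1.json"))
print(rayw(s,[(253,168),(399,168)],75)); print("instr front",rayw(s,[(216,90),(600,94)],75)); print("spec",rayw(s,[(344,121)],49))
print("rib front right bottom-top",rayw(s,[(558,84)],111))
E
```

```text
[[473.3 135.9  75. ]
 [482.1  34.4  75. ]]
instr front [[523.  162.6  75. ]
 [544.7 -94.9  75. ]]
spec [[509.2  74.4  49. ]]
rib front right bottom-top [[544.7 -45.1 111. ]]
```

Request:
send_rows(
  steps=[
    [1, 0, 0, 30, 0, 0, 0],
    [1, 0, 0, 30, 0, 0, 0],
    [1, 0, 0, 30, 0, 0, 0],
    [1, 0, 0, 30, 0, 0, 0],
    [1, 0, 0, 30, 0, 0, 0],
    [1, 0, 0, 30, 0, 0, 0],
    [1, 6, 0, 0, 0, 0, 0],
    [1, 6, 0, 0, 0, 0, 0],
    [1, 3, 0, 0, 0, 0, 0],
    [1, 2, 0, 0, 0, 0, 0],
    [1, 2, 0, 0, 0, 0, 0],
    [1, 2, 0, 0, 0, 0, 0],
  ],
)

```text
t: 3.48
eef_pos: [461.7, 84.9, 125.7]
orientation: [-0.0, 0.999, 0.04, 0.001]
force: [0.0, 0.7, 0.0]
finger_gap: -0.0
gripper_force: 0.0
```

Request:
send_rows(
  steps=[
    [1, 2, 0, 0, 0, 0, 0],
    [1, 2, 0, 0, 0, 0, 0],
    [1, 2, 0, 0, 0, 0, 0],
    [1, 2, 0, 0, 0, 0, 0],
    [1, 2, 0, 0, 0, 0, 0],
    [1, 2, 0, 0, 0, 0, 0],
    [1, 2, 0, 0, 0, 0, 0],
    [1, 2, 0, 0, 0, 0, 0],
  ],
)

```text
t: 4.15
eef_pos: [476.7, 86.2, 123.9]
orientation: [-0.0, 0.999, 0.04, -0.0]
force: [-2.1, 0.7, 2.3]
finger_gap: -0.001
gripper_force: 1.1
```

Request:
send_rows(
  steps=[
    [1, 2, 0, 0, 0, 0, 0],
    [1, 2.5, 0, 0, 0, 0, 0],
    [1, 2.5, 0, 0, 0, 0, 0],
    [1, 2.5, 0, 0, 0, 0, 0],
    [1, 2.5, 0, 0, 0, 0, 0],
    [1, 2.5, 0, 0, 0, 0, 0],
    [1, 2.5, 0, 0, 0, 0, 0],
    [1, 2.5, 0, 0, 0, 0, 0],
    [1, 2.5, 0, 0, 0, 0, 0],
    [1, 2.5, 0, 0, 0, 0, 0],
    [1, 2, 0, 0, 0, 0, 0],
    [1, 2, 0, 0, 0, 0, 0],
  ],
)

```text
t: 5.15
eef_pos: [505.1, 88.5, 123.8]
orientation: [-0.0, 0.999, 0.04, -0.0]
force: [-3.2, 2.4, 1.0]
finger_gap: 0.003
gripper_force: 1.1
```

Request:
send_rows(
  steps=[
    [1, 1, 0, 0, 0, 0, 0],
    [1, 1, 0, 0, 0, 0, 0],
    [1, 1, 0, 0, 0, 0, 0],
    [1, 1, 0, 0, 0, 0, 0],
    [1, 1, 0, 0, 0, 0, 0],
    [1, 1, 0, 0, 0, 0, 0],
    [1, 1, 0, 0, 0, 0, 0],
    [1, 1, 0, 0, 0, 0, 0],
  ],
)

```text
t: 5.82
eef_pos: [513.0, 89.0, 123.8]
orientation: [0.0, 0.999, 0.04, -0.0]
force: [-1.5, 1.3, 0.6]
finger_gap: -0.0
gripper_force: 1.0
```

Request:
send_rows(
  steps=[
    [1, 1, 0, 0, 0, 0, 0],
    [1, 1, 0, 0, 0, 0, 0],
    [1, 1, 0, 0, 0, 0, 0],
    [1, 0.5, 0, 0, 0, 0, 0],
  ],
)

```text
t: 6.15
eef_pos: [516.5, 89.3, 123.8]
orientation: [-0.0, 0.999, 0.04, -0.0]
force: [-2.1, 1.3, 0.3]
finger_gap: 0.004
gripper_force: 1.0
```

Request:
send_rows(
  steps=[
    [1, 0.5, 0, 0, 0, 0, 0],
    [1, 0.5, 0, 0, 0, 0, 0],
    [1, 0.5, 0, 0, 0, 0, 0],
    [1, 0, 0, 0, 0, 0, 0],
  ],
)

```text
t: 6.48
eef_pos: [517.1, 89.4, 123.8]
orientation: [0.0, 0.999, 0.04, -0.001]
force: [-6.9, 0.5, 2.6]
finger_gap: -0.0
gripper_force: 3.5
```

Request:
send_rows(
  steps=[
    [1, 0.5, 0, 0, 0, 0, 0],
    [1, 0.5, 0, 0, 0, 0, 0],
    [1, 0.5, 0, 0, 0, 0, 0],
    [1, 0, 0, 0, 0, 0, 0],
  ],
)

```text
t: 6.82
eef_pos: [517.4, 89.4, 123.8]
orientation: [0.0, 0.999, 0.04, -0.003]
force: [-15.1, 0.5, 5.9]
finger_gap: 0.002
gripper_force: 7.0
```

Request:
send_rows(
  steps=[
    [1, -4, 0, 0, 0, 0, 0],
    [1, -12, 0, 0, 0, 0, 0],
    [1, -24, 0, 0, 0, 0, 0],
    [1, 0, 0, -36, 0, 0, 0],
    [1, 0, 0, -37, 0, 0, 0],
    [1, 0, 0, -37, 0, 0, 0],
    [1, 0, 0, 0, 0, 0, 0],
  ],
)

```text
t: 7.4
eef_pos: [481.9, 86.3, 243.1]
orientation: [-0.0, 0.999, 0.04, 0.008]
force: [0.9, 0.1, 1.2]
finger_gap: 0.002
gripper_force: 0.0
```

```bash
python3 - <<'E'
from h import *
from plant import sensors
import json
s=sensors.sense(); im=viewer.read_camera("wrist"); cv2.imwrite("pics/w2.png",im[:,:,::-1])
json.dump({k:np.array(s[k]).tolist() for k in('eef_pos','orientation')},open("w2.json","w")); print(s['eef_pos'],s['orientation'],s['t'])
E
```

```text
[481.86475077  86.25403699 243.14065448] [-1.45982358e-04  9.99173597e-01  3.99266757e-02  7.61331742e-03] 7.4
```

View pics/w2.png

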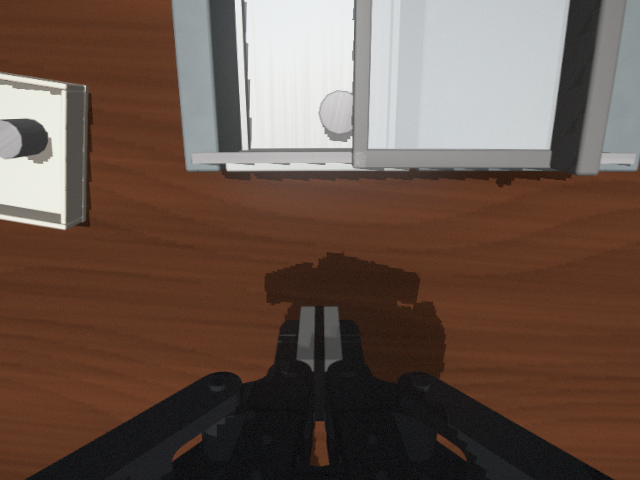

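The tray's front now sits flush with the instrument, and the specimen stands upright at (340,112). On to the rib.

Request:
send_rows(
  steps=[
    [1, 0, 0, 0, 0, 0, 0],
    [1, 0, 25, 0, 0, 0, 0],
    [1, 18, 25, 0, 0, 0, 0],
    [1, 18, 25, 0, 0, 0, 0],
    [1, 18, 25, 0, 0, 0, 0],
    [1, 18, 25, 0, 0, 0, 0],
    [1, 18, 25, 0, 0, 0, 0],
    [1, 17, 24, 0, 0, 0, 0],
    [1, 17, 0, 0, 0, 0, 0],
    [1, 0, 0, 0, 0, 0, 0],
    [1, 0, 0, 0, 0, 0, 0],
  ],
)

```text
t: 8.37
eef_pos: [616.9, -77.4, 231.2]
orientation: [-0.0, 0.999, 0.04, -0.002]
force: [0.2, 0.4, -0.7]
finger_gap: 0.001
gripper_force: 0.0
```

Request:
send_rows(
  steps=[
    [1, 0, 0, 20, 0, 0, 0],
    [1, 0, 0, 20, 0, 0, 0],
    [1, 0, 0, 20, 0, 0, 0],
    [1, 0, 0, 12, 0, 0, 0],
    [1, 0, 0, 0, 0, 0, 0],
    [1, 0, -5, 0, 0, 0, 0],
    [1, 0, -5, 0, 0, 0, 0],
    [1, 0, -3, 0, 0, 0, 0],
    [1, 0, -3, 0, 0, 0, 0],
  ],
)

```text
t: 9.12
eef_pos: [616.3, -60.6, 163.7]
orientation: [0.0, 0.999, 0.04, 0.001]
force: [0.2, -0.4, -1.1]
finger_gap: -0.002
gripper_force: 0.0
```

Request:
send_rows(
  steps=[
    [1, 0, -3, 0, 0, 0, 0],
    [1, 0, -3, 0, 0, 0, 0],
    [1, 0, -3, 0, 0, 0, 0],
    [1, 0, -3, 0, 0, 0, 0],
    [1, 0, -3, 0, 0, 0, 0],
    [1, 0, -3, 0, 0, 0, 0],
  ],
)

```text
t: 9.62
eef_pos: [614.5, -43.2, 162.2]
orientation: [0.0, 0.999, 0.04, 0.0]
force: [0.6, -2.2, 1.2]
finger_gap: 0.003
gripper_force: 0.9
```

Request:
send_rows(
  steps=[
    [1, 0, -3, 0, 0, 0, 0],
    [1, 0, -3, 0, 0, 0, 0],
    [1, 0, -3, 0, 0, 0, 0],
    [1, 0, -3, 0, 0, 0, 0],
    [1, 0, -3, 0, 0, 0, 0],
    [1, 0, -3, 0, 0, 0, 0],
    [1, 0, -3, 0, 0, 0, 0],
    [1, 0, -3, 0, 0, 0, 0],
    [1, 0, -3, 0, 0, 0, 0],
    [1, 0, -3, 0, 0, 0, 0],
    [1, 0, -3, 0, 0, 0, 0],
    [1, 0, -3, 0, 0, 0, 0],
  ],
)

```text
t: 10.62
eef_pos: [611.4, -7.1, 161.9]
orientation: [-0.0, 0.999, 0.04, -0.0]
force: [0.7, -2.1, 1.2]
finger_gap: -0.0
gripper_force: 0.9
```

Request:
send_rows(
  steps=[
    [1, 0, -2, 0, 0, 0, 0],
    [1, 0, -2, 0, 0, 0, 0],
    [1, 0, -2, 0, 0, 0, 0],
    [1, 0, -2, 0, 0, 0, 0],
    [1, 0, -2, 0, 0, 0, 0],
    [1, 0, -2, 0, 0, 0, 0],
  ],
)

```text
t: 11.12
eef_pos: [610.4, 4.8, 161.8]
orientation: [0.0, 0.999, 0.04, -0.0]
force: [-0.6, -1.1, 2.2]
finger_gap: -0.001
gripper_force: 0.8
```

Request:
send_rows(
  steps=[
    [1, 0, -1, 0, 0, 0, 0],
    [1, 0, -1, 0, 0, 0, 0],
    [1, 0, -1, 0, 0, 0, 0],
    [1, 0, -1, 0, 0, 0, 0],
    [1, 0, -1, 0, 0, 0, 0],
    [1, 0, -1, 0, 0, 0, 0],
    [1, 0, -1, 0, 0, 0, 0],
    [1, 0, -1, 0, 0, 0, 0],
  ],
)

```text
t: 11.78
eef_pos: [609.8, 12.7, 161.8]
orientation: [-0.0, 0.999, 0.04, -0.0]
force: [-0.4, -2.5, 1.2]
finger_gap: 0.0
gripper_force: 0.8
```

Request:
send_rows(
  steps=[
    [1, 0, -1, 0, 0, 0, 0],
    [1, 0, -1, 0, 0, 0, 0],
    [1, 0, -1, 0, 0, 0, 0],
    [1, 0, -1, 0, 0, 0, 0],
    [1, 0, -1, 0, 0, 0, 0],
    [1, 0, -1, 0, 0, 0, 0],
  ],
)

```text
t: 12.28
eef_pos: [609.3, 18.6, 161.8]
orientation: [0.0, 0.999, 0.04, -0.0]
force: [-0.6, -1.8, 1.4]
finger_gap: -0.002
gripper_force: 0.8
```

Request:
send_rows(
  steps=[
    [1, 0, -1, 0, 0, 0, 0],
    [1, 0, -1, 0, 0, 0, 0],
    [1, 0, -1, 0, 0, 0, 0],
    [1, 0, 0, 0, 0, 0, 0],
  ],
)

```text
t: 12.62
eef_pos: [609.1, 21.8, 161.8]
orientation: [-0.0, 0.999, 0.04, -0.0]
force: [-0.9, -0.3, 0.2]
finger_gap: 0.0
gripper_force: 0.4
```

Request:
send_rows(
  steps=[
    [1, 0, -1, 0, 0, 0, 0],
    [1, 0, -1, 0, 0, 0, 0],
    [1, 0, -1, 0, 0, 0, 0],
    [1, 0, -1, 0, 0, 0, 0],
    [1, 0, -1, 0, 0, 0, 0],
    [1, 0, 0, 0, 0, 0, 0],
  ],
)

```text
t: 13.12
eef_pos: [609.0, 23.1, 161.9]
orientation: [0.003, 0.999, 0.039, 0.0]
force: [1.3, -13.7, -0.6]
finger_gap: -0.002
gripper_force: 7.0
```

Request:
send_rows(
  steps=[
    [1, 0, -1, 0, 0, 0, 0],
    [1, 0, -1, 0, 0, 0, 0],
    [1, 0, -1, 0, 0, 0, 0],
    [1, 0, 0, 0, 0, 0, 0],
  ],
)

```text
t: 13.45
eef_pos: [608.9, 23.6, 161.9]
orientation: [0.006, 0.999, 0.038, 0.0]
force: [-0.0, -22.4, 0.5]
finger_gap: -0.001
gripper_force: 11.3
```

Request:
send_rows(
  steps=[
    [1, 0, 6, 0, 0, 0, 0],
    [1, 0, 14, 0, 0, 0, 0],
    [1, 0, 25, 0, 0, 0, 0],
    [1, 0, 0, -27, 0, 0, 0],
    [1, 0, 0, -27, 0, 0, 0],
    [1, 0, 0, -26, 0, 0, 0],
    [1, -13, 27, 0, 0, 0, 0],
    [1, -13, 27, 0, 0, 0, 0],
    [1, -13, 27, 0, 0, 0, 0],
    [1, -13, 27, 0, 0, 0, 0],
    [1, -13, 27, 0, 0, 0, 0],
    [1, -13, 27, 0, 0, 0, 0],
  ],
)

```text
t: 14.45
eef_pos: [546.8, -184.2, 242.0]
orientation: [-0.0, 0.999, 0.041, 0.0]
force: [0.2, -0.7, -0.4]
finger_gap: 0.001
gripper_force: 0.0
```

```bash
python3 - <<'E'
from h import *
from plant import sensors
import json
s=sensors.sense(); im=viewer.read_camera("wrist")[:,:,::-1]; cv2.imwrite("pics/w3.png",im)
json.dump({k:np.array(s[k]).tolist() for k in('eef_pos','orientation')},open("w3.json","w")); print(s['eef_pos'],s['orientation'],s['t'])
sc=viewer.read_camera("scene")[:,:,::-1]
a=cv2.resize(sc[170:350,180:425],(800,588)); cv2.imwrite("pics/s3.png",a)
E
```

```text
[ 546.84518469 -184.21375477  241.98333443] [-3.35317423e-04  9.99176185e-01  4.05784249e-02  4.79622683e-04] 14.45
```

View pics/s3.png

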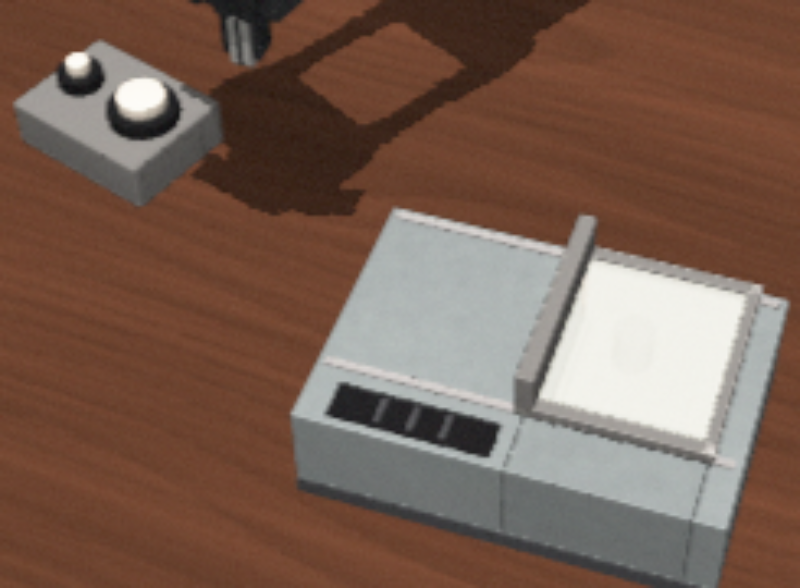

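View pics/w3.png

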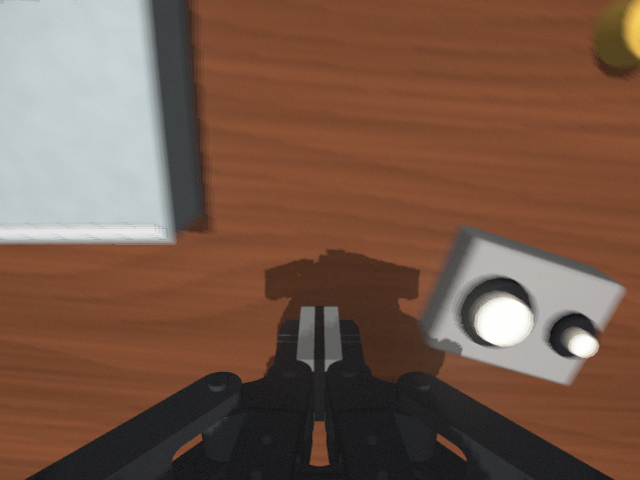

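The scene crop shows the tray in, the cover shut over the well, and the specimen upright under it. In the wrist view the large key's top is at (503,319) and the small key at (582,343).

```bash
python3 - <<'E'
from h import *
import json
np.set_printoptions(precision=1,suppress=True)
s=json.load(open("w3.json"))
for z in (48,54,60): print(z,rayw(s,[(503,319)],z),ray("top",[(426.8,258)],z),ray("scene",[(222.6,198.7)],z))
E
```

```text
48 [[ 495.4 -318.3   48. ]] [[ 499. -310.   48.]] [[ 489.8 -315.6   48. ]]
54 [[ 498.4 -315.1   54. ]] [[ 498.7 -308.7   54. ]] [[ 495.3 -311.5   54. ]]
60 [[ 501.4 -311.9   60. ]] [[ 498.3 -307.5   60. ]] [[ 500.9 -307.4   60. ]]
```

Request:
send_rows(
  steps=[
    [1, -11.4, 24, 0, 0, 0, 0],
    [1, -11.4, 24, 0, 0, 0, 0],
    [1, -11.4, 24, 0, 0, 0, 0],
    [1, -11.4, 24, 0, 0, 0, 0],
    [1, -11.2, 24, 0, 0, 0, 0],
    [1, 0, 0, 30, 0, 0, 0],
    [1, 0, 0, 30, 0, 0, 0],
    [1, 0, 0, 25, 0, 0, 0],
    [1, 0, 0, 0, 0, 0, 0],
    [1, 0, 0, 0, 0, 0, 0],
  ],
)

```text
t: 15.38
eef_pos: [500.1, -306.3, 155.4]
orientation: [-0.001, 0.999, 0.04, -0.001]
force: [0.1, -0.3, -0.3]
finger_gap: -0.003
gripper_force: 0.0
```

Request:
send_rows(
  steps=[
    [1, 0, 2, 8, 0, 0, 0],
    [1, 0, 0, 6, 0, 0, 0],
    [1, 0, 0, 2, 0, 0, 0],
    [1, 0, 0, 2, 0, 0, 0],
    [1, 0, 0, 1, 0, 0, 0],
    [1, 0, 0, 1, 0, 0, 0],
    [1, 0, 0, 1, 0, 0, 0],
  ],
)

```text
t: 15.97
eef_pos: [500.7, -309.3, 136.2]
orientation: [0.0, 0.999, 0.04, 0.0]
force: [0.2, 0.9, 0.1]
finger_gap: 0.004
gripper_force: 0.0
```

Request:
send_rows(
  steps=[
    [1, 0, 0, 1, 0, 0, 0],
    [1, 0, 0, 1, 0, 0, 0],
    [1, 0, 0, 1, 0, 0, 0],
    [1, 0, 0, 1, 0, 0, 0],
    [1, 0, 0, 0, 0, 0, 0],
  ],
)

```text
t: 16.38
eef_pos: [500.6, -309.3, 132.1]
orientation: [0.0, 0.999, 0.04, 0.0]
force: [-0.7, -0.1, 3.8]
finger_gap: -0.002
gripper_force: 1.4
```

Request:
send_rows(
  steps=[
    [1, 0, 0, 1, 0, 0, 0],
    [1, 0, 0, 1, 0, 0, 0],
    [1, 0, 0, 1, 0, 0, 0],
    [1, 0, 0, 0, 0, 0, 0],
  ],
)

```text
t: 16.72
eef_pos: [500.6, -309.3, 129.0]
orientation: [0.0, 0.999, 0.04, 0.0]
force: [-0.6, 1.6, 4.3]
finger_gap: 0.001
gripper_force: 2.3
```

Request:
send_rows(
  steps=[
    [1, 0, 0, 1, 0, 0, 0],
    [1, 0, 0, 1, 0, 0, 0],
    [1, 0, 0, 0, 0, 0, 0],
  ],
)

```text
t: 16.97
eef_pos: [500.6, -309.3, 128.6]
orientation: [0.0, 0.999, 0.04, 0.0]
force: [-4.2, 2.4, 10.4]
finger_gap: 0.003
gripper_force: 5.4
```

The key has bottomed: the tip stopped and the force passed 10 N. Releasing it and moving clear.

Request:
send_rows(
  steps=[
    [1, 0, 0, 0, 0, 0, 0],
    [1, 0, 0, -3, 0, 0, 0],
    [1, 0, 0, -5, 0, 0, 0],
    [1, 0, 0, -12, 0, 0, 0],
    [1, 0, 0, -25, 0, 0, 0],
    [1, 0, 0, -30, 0, 0, 0],
    [1, 0, 0, -30, 0, 0, 0],
    [1, -25, 0, 0, 0, 0, 0],
    [1, -25, 0, 0, 0, 0, 0],
    [1, -25, 0, 0, 0, 0, 0],
    [1, 0, 0, 0, 0, 0, 0],
    [1, 0, 0, 0, 0, 0, 0],
  ],
)

```text
t: 17.97
eef_pos: [425.1, -315.4, 232.3]
orientation: [0.0, 0.999, 0.039, 0.0]
force: [-0.4, -0.7, -0.1]
finger_gap: 0.001
gripper_force: 0.0
```

```bash
python3 - <<'E'
from h import *
a=viewer.read_camera("top")[:,:,::-1]; cv2.imwrite("pics/t4.png",cv2.resize(a[150:310,140:480],(800,376)))
E
```

```text
(no output)
```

View pics/t4.png

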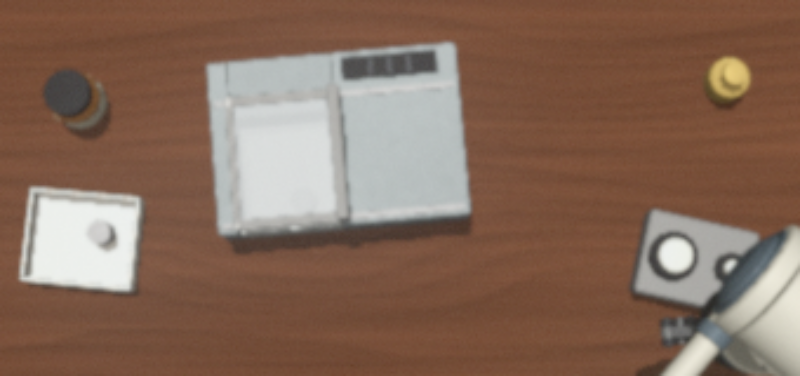

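The top crop shows the tray flush, the cover shut at (285,160), the large key up at (673,255), the gripper clear, and the jar, weight and parts tray in place.

```bash
python3 -c "
from plant import bot; print(bot.job_done())"
```

```text
the job is handed in; nothing more can be done
None
```

The job is handed in at about 18 s: tray fully in with the specimen upright, cover shut by its rib, larger key pressed right down and released, arm clear, and nothing else touched.

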